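# Snap the lunch jar lid shut all round

## Robot

A 7-joint arm with a two-finger parallel gripper is mounted at the origin on the work surface. World frame = base frame: x ahead of the robot, y to its left, z up, the work surface at z = 0. Lengths are in mm, angles in rad, forces in N, time in s.
With the tool pointing down it reaches from about 400 to 875 mm from the base axis. Payload 6.5 kg.
Tool frame: the origin (TCP) lies at the very end of the fingers, on their centre line; the grasp point (between the pads) lies 19 mm behind it; z points along the fingers, y is the line along which they close (so a half turn about z gives the same grasp; the last joint's range is limited). The gripper opens to 88 mm and grips with 3 to 60 N. Pads are 18 mm wide; open, the fingers measure 123 mm over their backs; the gripper's body (75 mm by 187 mm) begins 45 mm behind the grasp point.
Start: joints at [1.151, 0.536, -0.004, 1.538, 0.003, 1.067, -0.071], TCP at [225.198, -609.734, 238.716] pointing down, gripper open.
Joint ranges: [-2.7, 2.7], [-0.37, 2.16], [-1.27, 1.26], [0.24, 2.4], [-1.31, 4.45], [0.19, 1.91], [-2.76, 2.76]. Speed limits (rad/s): [2.39, 2.39, 3.14, 3.14, 3.14, 3.14, 3.14].

## Interface

Orientations are given as a unit quaternion [x, y, z, w].
In Python, from rig import arm gives the robot as it stands.
- The arm moves only by the shell command python3 -m handwheel 'ROWS' [OPENING]. ROWS is JSON, a list of rows, each an object with "delta_pos": the shift along the tool's x, y, z in m, a list of three; "angular": the turn, a rotation vector about the tool's x, y, z in degrees, a list of three. In form: [{"delta_pos": [dx, dy, dz], "angular": [wx, wy, wz]}, ...]. A call has 1 to 5 rows; each row is the pose to reach, as a shift and turn from the pose commanded when the call began, along the tool's axes at that moment; what a row does not reach only later rows make up. A row lasts 1/12 s, in which the tool goes at most 41.7 mm and 7.16 degrees, less where a joint would pass 70% of its speed; a pose out of reach is approached as far as the arm can. A call with a gripper value outside its range is refused whole. OPENING is the finger opening in m, from 0 to 0.0881, set as the call begins (- or left out, the last holds). The fingers move at their own pace and stop on an object; the grip force is fixed at half the most. Time passes only in rows, so rows that repeat a pose let the fingers close. It gives the time, the measured TCP pose, the force, the opening and the grip force at its end, in the units of the state.
- arm.state(): the state, without advancing time (a new reading comes with each control period).
- arm.get_image(name): name is "scene" or "side" or "wrist"; returns the picture (384x512x3 uint8, blue, green, red); there is no depth.
- arm.get_calibration(name): a dict with "vertical_fov" (degrees; the focal length in pixels is half the picture's height over the tangent of half this angle, whatever the lens; pixels are square), "cx", "cy" (the principal point, pixels), "rvec" (rotation vector, rad) and "tvec" (3), from world to camera coordinates, as OpenCV has them; the wrist camera has in their place "mount" (4x4, takes a point from camera to tool coordinates, whose origin is the TCP and whose axes are the flange's). Camera axes: x right, y down, z forward; pixel columns grow to the right and rows downward; lengths in mm; the calibration is good to about 2 mm. A picture is of the moment at which its call begins: read the wrist's pose just before it. get_calibration takes no time and is no camera call.
- arm.finish_job(): hands the job in; it is judged then, once.
The state is a dict: "t": time; "joint_pos": joint angles; "qvel": joint speeds; "joint_efforts": joint torques, N m; "tool_pos": TCP position; "tcp_rot": TCP orientation; "wrist_force": force on the tool from outside, world axes, zero at the start; "wrist_torque": the same for the moment, N m; "finger_gap": finger opening in mm; "gripper_force": force on a finger pad.
Only numpy, scipy, OpenCV 4.12 (cv2) and the standard library are available. Lean on these libraries where they do the work, as an engineer would, in place of code of your own. Each camera call takes 0.05 s, during which the arm holds its last target. There are 200 camera calls.

## Task

The lid of the blue lunch jar is on but not snapped: press its rim down with a fingertip, section by section all the way round, until all four quarter sections have clicked shut and stay down. Press firmly without slamming; use only the fingers, do not lift the jar, leave it standing where it is, and leave the other things on the counter alone.

Things in the scene. Friction and masses are not known exactly. Their poses are not given: they have to be found in the camera images.
- jar: Insulated blue plastic lunch jar, loose, about 0.8 kg: upright round drum 132 mm across (base 128 mm) with a 136 mm white plastic snap-fit lid, 118 mm tall overall with the rim up. Origin: centre of its underside, z up. The lid's centre (86 mm across) is a recessed panel at 106 mm; round it runs the rim, 24 mm wide (radius 44 to 68 mm), split by four narrow gaps into four equal quarter sections centred on the jar's +x (a), +y (b), -x (c) and -y (d) axes.
- sec_a_top (a point): Point on rim section a (the one on the jar's +x side): lies midway along the section, in the middle of the rim's width, on its top face; it moves with the section. World height 0.118 m while the section is fully up, 0.111 m once shut.
- sec_a (a joint): Travel of rim section a straight down, in m: 0 = standing fully up (7 mm proud), 0.007 = clicked shut at its stop. A tight snap fit: it takes about 8 N on top to move it, it stays where it is left, and only the last millimetre counts as shut. Starts between 0 and 0.004, each section differently.
- sec_b_top (a point): Point on rim section b (the one on the jar's +y side): lies midway along the section, in the middle of the rim's width, on its top face; it moves with the section. World height 0.118 m while the section is fully up, 0.111 m once shut.
- sec_b (a joint): Travel of rim section b straight down, in m: 0 = standing fully up (7 mm proud), 0.007 = clicked shut at its stop. A tight snap fit: it takes about 8 N on top to move it, it stays where it is left, and only the last millimetre counts as shut. Starts between 0 and 0.004, each section differently.
- sec_c_top (a point): Point on rim section c (the one on the jar's -x side): lies midway along the section, in the middle of the rim's width, on its top face; it moves with the section. World height 0.118 m while the section is fully up, 0.111 m once shut.
- sec_c (a joint): Travel of rim section c straight down, in m: 0 = standing fully up (7 mm proud), 0.007 = clicked shut at its stop. A tight snap fit: it takes about 8 N on top to move it, it stays where it is left, and only the last millimetre counts as shut. Starts between 0 and 0.004, each section differently.
- sec_d_top (a point): Point on rim section d (the one on the jar's -y side): lies midway along the section, in the middle of the rim's width, on its top face; it moves with the section. World height 0.118 m while the section is fully up, 0.111 m once shut.
- sec_d (a joint): Travel of rim section d straight down, in m: 0 = standing fully up (7 mm proud), 0.007 = clicked shut at its stop. A tight snap fit: it takes about 8 N on top to move it, it stays where it is left, and only the last millimetre counts as shut. Starts between 0 and 0.004, each section differently.
- tongs: Silver spring-hinged kitchen tongs lying on the counter, 245 mm long, 26 mm high, 65 mm across the tips; origin near mid-length on the underside, tips to +x. Bystander.
- bowl: Small glass bowl, 100 mm across, 45 mm high; origin at the centre of its underside. Bystander.
- spoon: White ceramic soup spoon: round bowl 48 mm across with a flat foot, short rising handle to its -x, about 115 mm long and 35 mm high; origin under the bowl. Bystander.
- mug: White ceramic mug, 80 mm across, 90 mm high, handle to its +y; origin at the centre of its underside. Bystander.
- sauce: Closed amber glass sauce jar with black cap, 60 mm across, 100 mm high; origin at the centre of its underside. Bystander.
- saucer: White ceramic saucer, 120 mm across, 18 mm high; origin at the centre of its underside. Bystander.
There are look-alikes about, which are no part of the job. Several things look just like the jar: the one meant starts farthest to the robot's right.

How it is judged (in metres and radians):
At the end, for the whole second after the job is handed in: All four rim sections are shut (each at least 6 of 7 mm down) and stay so; the jar stands upright (within 0.06 rad) and still, within 40 mm of where it was, and each other listed thing is within 30 mm of its place (value of joint each of sec_a, sec_b, sec_c, sec_d above 0.006 m and distance of jar from where it was at the start of the episode below 0.04 m and angle between jar's own z axis and vertical below 0.06 rad and linear speed of jar below 0.02 m/s and distance of each of tongs, bowl, spoon, mug, sauce, saucer from where it was at the start of the episode below 0.03 m); the robot touches nothing.
It fails at once if the lunch jar is lifted off the counter or tipped (height (world z) of jar above 0.012 m or angle between jar's own z axis and vertical above 0.2 rad).
It fails at once if the lunch jar is pushed more than 40 mm from its place (distance of jar from where it was at the start of the episode above 0.04 m).
It fails at once if a press on the jar exceeds 60 N (contact force between the fingers and jar above 60 N).
It fails at once if something other than the fingers presses on the jar (over 5 N) (contact force between the arm and jar above 5 N).
It fails at once if one of the other things on the counter is lifted, or moved more than 30 mm (distance of any of tongs, bowl, spoon, mug, sauce, saucer from where it was at the start of the episode above 0.03 m).
It also fails if it takes over 48 s, if anything falls off the work surface, if the arm or the gripper's body presses on something with over 40 N, if the wrist force passes 120 N, or if a joint passes its speed limit or range.

## Working session

There is one attempt and no reset: what is moved stays moved. The work goes in short steps, Python scripts to look and compute and a shell command to move; the robot and the scene stay as the last step left them, time stands still between calls to the robot, and variables do not carry over. Pictures are saved under pics/ and viewed, at most 10 in all, crops included, and the job is handed in when it is done.

```bash
mkdir -p pics; ls; python3 - <<'E'
from rig import arm
import cv2
s=arm.state();print({k:s[k] for k in('t','tool_pos','tcp_rot','wrist_force','finger_gap')})
for n in('scene','side'):
    cv2.imwrite(f'pics/{n}0.png',cv2.resize(arm.get_image(n),(800,600)));print(n,arm.get_calibration(n))
print(arm.get_calibration('wrist'))
E
```

```text
pics
{'t': 0.0, 'tool_pos': array([ 224.94288004, -609.19449702,  237.845516  ]), 'tcp_rot': array([ 9.84388656e-01,  1.76006372e-01, -2.25546658e-04, -8.25017158e-04]), 'wrist_force': array([ 0.08483301, -0.12039724,  0.87771066]), 'finger_gap': 87.94683696579868}
scene {'vertical_fov': 55.935162420119966, 'cx': 255.28538515743273, 'cy': 193.47291747613718, 'rvec': array([ 0.97717896,  2.51596725, -0.96414228]), 'tvec': array([ 384.30785213, -222.14969348, 1304.94966284])}
side {'vertical_fov': 57.619464531748854, 'cx': 255.12942589457705, 'cy': 190.71685597779626, 'rvec': array([ 0.72096787, -2.67894607,  0.99125828]), 'tvec': array([505.25414564, 258.18347852, 964.39196284])}
{'vertical_fov': 71.52186001073105, 'cx': 252.84654320084636, 'cy': 195.95468921104057, 'mount': array([[-2.43543875e-05, -9.66792618e-01, -2.55562189e-01,
         6.54165211e+01],
       [ 9.99999793e-01,  1.40935900e-04, -6.28458268e-04,
         7.70129964e-01],
       [ 6.43606702e-04, -2.55562151e-01,  9.66792414e-01,
        -1.46714148e+02],
       [ 0.00000000e+00,  0.00000000e+00,  0.00000000e+00,
         1.00000000e+00]])}
```

View pics/scene0.png

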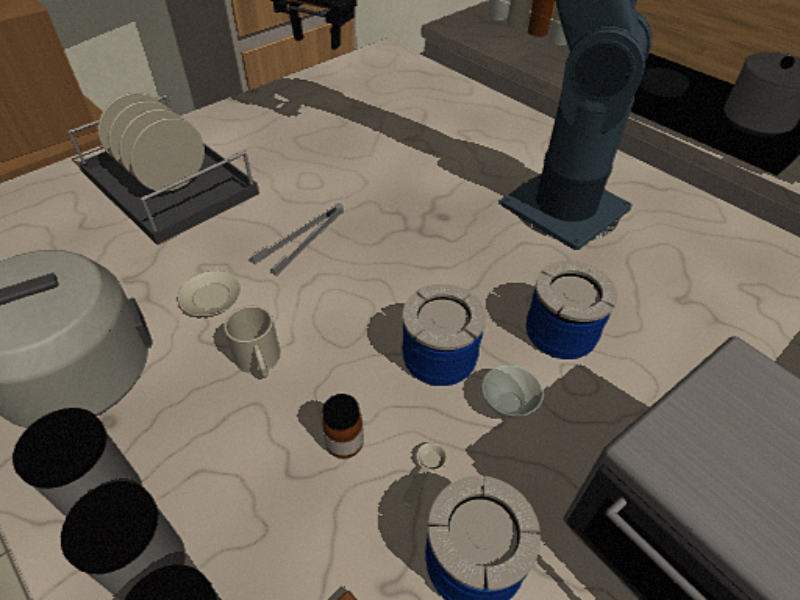

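View pics/side0.png

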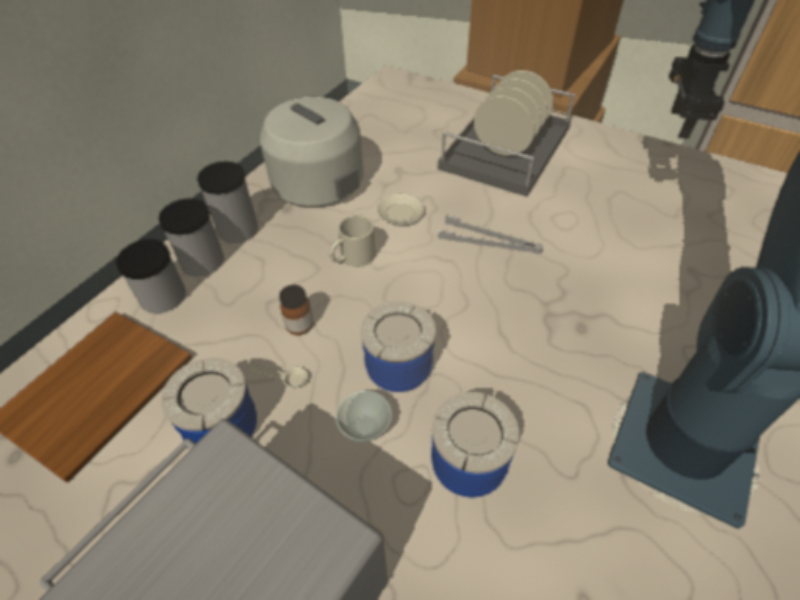

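Both views show three look-alike jars. In scene pixels (800-wide view), the lid centres are at (443,316), (574,291) and (484,530). In the side view they are at (399,331), (475,432) and (206,394). I'll triangulate them and choose the one with the lowest y.

```bash
cat >h.py <<'E'
import numpy as np,cv2
from rig import arm
from scipy.spatial.transform import Rotation as R
def cam(n,s=None):
    c=arm.get_calibration(n)
    f=192/np.tan(np.radians(c['vertical_fov']/2))
    K=np.array([[f,0,c['cx']],[0,f,c['cy']],[0,0,1]])
    if n=='wrist':
        T=np.eye(4);T[:3,:3]=R.from_quat(s['tcp_rot']).as_matrix();T[:3,3]=s['tool_pos']
        T=np.linalg.inv(T@c['mount']);return K,T[:3,:3],T[:3,3]
    return K,R.from_rotvec(c['rvec']).as_matrix(),np.array(c['tvec'])
def ray(n,px,z,s=None):
    K,Rm,t=cam(n,s); o=-Rm.T@t; d=Rm.T@np.linalg.inv(K)@np.array([*px,1.])
    return o+d*(z-o[2])/d[2]
def proj(n,P,s=None):
    K,Rm,t=cam(n,s); p=K@(Rm@np.asarray(P,float)+t); return p[:2]/p[2]
E
python3 - <<'E'
from h import *
k=.64
for a,b in(((443,316),(399,331)),((574,291),(475,432)),((484,530),(206,394))):
    print(ray('scene',np.array(a)*k,106).round(),ray('side',np.array(b)*k,106).round())
for n,p in dict(bowl=(512,390),spoon=(431,456),sauce=(343,450),mug=(250,365),saucer=(210,300),tongs=(300,240)).items(): print(n,ray('scene',np.array(p)*k,5).round())
E
```

```text
[522. 104. 106.] [523. 104. 106.]
[313. 216. 106.] [315. 218. 106.]
[736. 383. 106.] [738. 381. 106.]
bowl [486. 242.   5.]
spoon [673. 235.   5.]
sauce [768. 136.   5.]
mug [785. -99.   5.]
saucer [ 758. -281.    5.]
tongs [ 527. -307.    5.]
```

Candidates by lid pixel in the scene view:
- (443,316): y = +104
- (574,291): y = +217
- (484,530): y = +382

The robot's right is −y, so the target is the first one, at about (522,104). I'll check it in a crop.

```bash
python3 - <<'E'
from h import *
im=cv2.imread('pics/scene0.png')[270:400,380:500]
cv2.imwrite('pics/crop1.png',cv2.resize(im,None,fx=4.5,fy=4.5,interpolation=cv2.INTER_CUBIC))
E
```

```text
(no output)
```

View pics/crop1.png

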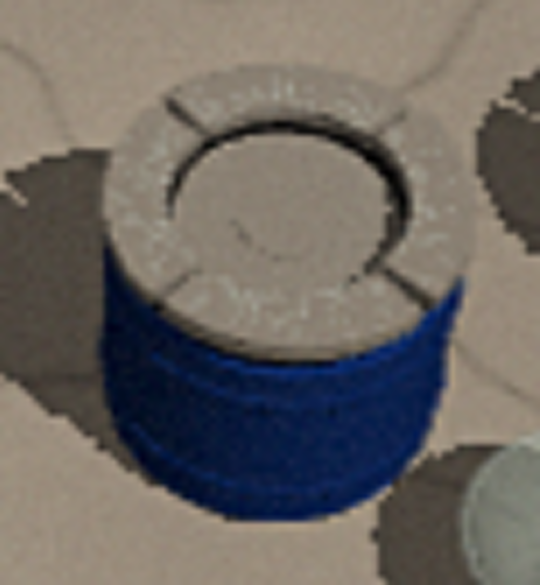

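```bash
python3 -m handwheel '[{"delta_pos":[0.028,-0.030,-0.01],"angular":[0,0,0]},{"delta_pos":[0.055,-0.06,-0.02],"angular":[0,0,0]},{"delta_pos":[0.082,-0.09,-0.03],"angular":[0,0,0]},{"delta_pos":[0.11,-0.12,-0.04],"angular":[0,0,0]},{"delta_pos":[0.137,-0.148,-0.05],"angular":[0,0,0]}]' 0
```

```text
t: 0.52
tool_pos: [302.5, -421.2, 288.7]
tcp_rot: [0.984, 0.176, -0.0, -0.0]
wrist_force: [0.9, -0.3, -0.4]
finger_gap: 56.8
gripper_force: 0.0
```

The crop shows a blue jar with a white four-section lid. The gaps are at crop pixels (187,115), (392,122), (405,285) and (178,285), so this is the right jar. Next I'll move above it.

```bash
python3 -m handwheel '[{"delta_pos":[0.028,-0.030,0],"angular":[0,0,0]},{"delta_pos":[0.055,-0.06,0],"angular":[0,0,0]},{"delta_pos":[0.082,-0.09,0],"angular":[0,0,0]},{"delta_pos":[0.11,-0.12,0],"angular":[0,0,0]},{"delta_pos":[0.138,-0.15,0],"angular":[0,0,0]}]' >/dev/null;  python3 -m handwheel '[{"delta_pos":[0.028,-0.030,0],"angular":[0,0,0]},{"delta_pos":[0.055,-0.06,0],"angular":[0,0,0]},{"delta_pos":[0.082,-0.09,0],"angular":[0,0,0]},{"delta_pos":[0.11,-0.12,0],"angular":[0,0,0]},{"delta_pos":[0.138,-0.15,0],"angular":[0,0,0]}]' >/dev/null
python3 -m handwheel '[{"delta_pos":[0.028,-0.030,0],"angular":[0,0,0]},{"delta_pos":[0.055,-0.06,0],"angular":[0,0,0]},{"delta_pos":[0.082,-0.09,0],"angular":[0,0,0]},{"delta_pos":[0.112,-0.116,0],"angular":[0,0,0]},{"delta_pos":[0.112,-0.116,0],"angular":[0,0,0]}]'
python3 - <<'E'
from h import *
s=arm.state();im=arm.get_image('wrist');cv2.imwrite('pics/w1.png',im);np.save('s1.npy',s,allow_pickle=True);print(s['tool_pos'],proj('wrist',[522,104,106],s))
E
```

```text
t: 1.77
tool_pos: [523.6, 109.7, 288.7]
tcp_rot: [0.984, 0.181, 0.001, -0.003]
wrist_force: [0.0, -0.3, -0.9]
finger_gap: 0.4
gripper_force: 0.0
[523.58956032 109.74701176 288.73366084] [256.88053968 182.49375563]
```

View pics/w1.png

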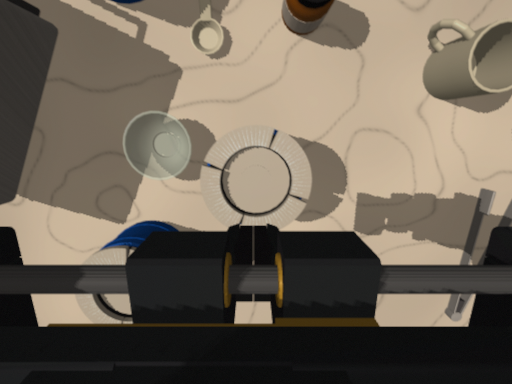

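The wrist view shows the lid centred at about (256,180). The gaps are at about (274,137), (213,166), (240,220) and (299,198), and the closed fingers are at about (253,280).

```bash
python3 - <<'E'
from h import *
s=np.load('s1.npy',allow_pickle=True).item()
c=ray('wrist',(256,180),106,s);print(c)
for p in((274,137),(213,166),(240,220),(299,198)):
    q=ray('wrist',p,116,s)-c; print(q.round(),np.hypot(*q[:2]),np.degrees(np.arctan2(q[1],q[0])))
im=cv2.imread('pics/w1.png')[110:250,180:330]
cv2.imwrite('pics/w1c.png',cv2.resize(im,(600,560),interpolation=cv2.INTER_CUBIC))
Rm=R.from_quat(s['tcp_rot']).as_matrix();print(Rm.round(3))
E
```

```text
[524.59284913 106.18344596 106.        ]
[57. -1. 10.] 57.18397299582202 -0.5852743153703728
[-1. 55. 10.] 55.3220179378717 90.61941872601797
[-54.   1.  10.] 53.665297018294105 178.66874727816676
[ -0. -57.  10.] 57.20914636922333 -90.39164577488464
[[ 0.935  0.355  0.001]
 [ 0.355 -0.935  0.005]
 [ 0.003 -0.005 -1.   ]]
```

View pics/w1c.png

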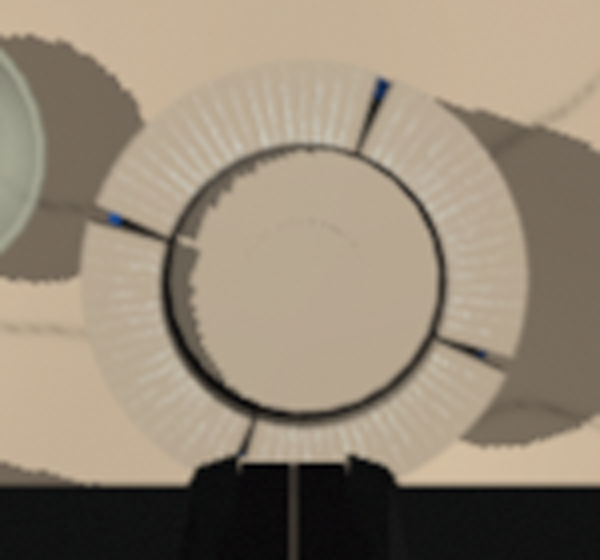

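The gaps lie along world x and y, so the sections are centred on the diagonals at about (523,105) ± 39.6. I'll start with the one at (+,+).

```bash
python3 -m handwheel '[{"delta_pos":[0.025,-0.01,0.03],"angular":[0,0,0]},{"delta_pos":[0.05,-0.019,0.06],"angular":[0,0,0]},{"delta_pos":[0.05,-0.019,0.1],"angular":[0,0,0]},{"delta_pos":[0.05,-0.019,0.14],"angular":[0,0,0]},{"delta_pos":[0.05,-0.019,0.158],"angular":[0,0,0]}]'
python3 -m handwheel '[{"delta_pos":[0,0,0.003],"angular":[0,0,0]},{"delta_pos":[0,0,0.006],"angular":[0,0,0]},{"delta_pos":[0,0,0.008],"angular":[0,0,0]},{"delta_pos":[0,0,0.010],"angular":[0,0,0]},{"delta_pos":[0,0,0.010],"angular":[0,0,0]}]'
```

```text
t: 2.23
tool_pos: [559.5, 133.9, 125.6]
tcp_rot: [0.984, 0.176, -0.004, 0.001]
wrist_force: [-0.9, -0.4, -0.8]
finger_gap: 0.9
gripper_force: 0.0
t: 2.65
tool_pos: [563.4, 136.3, 122.0]
tcp_rot: [0.984, 0.176, 0.001, 0.0]
wrist_force: [-0.4, 0.5, -0.4]
finger_gap: 0.7
gripper_force: 0.0
```

```bash
python3 -m handwheel '[{"delta_pos":[0.003,-0.008,0],"angular":[0,0,0]},{"delta_pos":[0.003,-0.008,0.002],"angular":[0,0,0]},{"delta_pos":[0.003,-0.008,0.004],"angular":[0,0,0]},{"delta_pos":[0.003,-0.008,0.006],"angular":[0,0,0]},{"delta_pos":[0.003,-0.008,0.006],"angular":[0,0,0]}]'
python3 -m handwheel '[{"delta_pos":[0,0,0.001],"angular":[0,0,0]},{"delta_pos":[0,0,0.002],"angular":[0,0,0]},{"delta_pos":[0,0,0.003],"angular":[0,0,0]},{"delta_pos":[0,0,0.003],"angular":[0,0,0]}]'
```

```text
t: 3.07
tool_pos: [562.8, 145.5, 114.9]
tcp_rot: [0.984, 0.176, 0.0, -0.0]
wrist_force: [-0.7, 0.3, 2.1]
finger_gap: 0.4
gripper_force: 1.1
t: 3.4
tool_pos: [562.9, 145.6, 112.3]
tcp_rot: [0.984, 0.176, 0.0, -0.0]
wrist_force: [-2.0, 1.8, 6.7]
finger_gap: 0.4
gripper_force: 3.1
```

```bash
python3 -m handwheel '[{"delta_pos":[0,0,0.001],"angular":[0,0,0]},{"delta_pos":[0,0,0.0015],"angular":[0,0,0]},{"delta_pos":[0,0,0.002],"angular":[0,0,0]},{"delta_pos":[0,0,0.002],"angular":[0,0,0]}]'
python3 -m handwheel '[{"delta_pos":[0,0,0.0005],"angular":[0,0,0]},{"delta_pos":[0,0,0.001],"angular":[0,0,0]},{"delta_pos":[0,0,0.001],"angular":[0,0,0]}]'
```

```text
t: 3.73
tool_pos: [563.1, 145.7, 111.3]
tcp_rot: [0.984, 0.176, 0.001, -0.0]
wrist_force: [-4.1, -0.3, 13.9]
finger_gap: 0.4
gripper_force: 7.2
t: 3.98
tool_pos: [563.5, 145.9, 111.2]
tcp_rot: [0.984, 0.176, 0.001, -0.0]
wrist_force: [-6.2, -0.5, 21.9]
finger_gap: 0.7
gripper_force: 10.9
```

Section (+,+) is at its stop: z is 111.2 and the force rose to 22 N. Next is (+,−).

```bash
python3 -m handwheel '[{"delta_pos":[0,0,-0.018],"angular":[0,0,0]},{"delta_pos":[-0.013,0.037,-0.018],"angular":[0,0,0]},{"delta_pos":[-0.027,0.074,-0.018],"angular":[0,0,0]},{"delta_pos":[-0.028,0.075,-0.013],"angular":[0,0,0]},{"delta_pos":[-0.028,0.075,-0.011],"angular":[0,0,0]}]'
python3 -m handwheel '[{"delta_pos":[0,0,0.002],"angular":[0,0,0]},{"delta_pos":[0,0,0.004],"angular":[0,0,0]},{"delta_pos":[0,0,0.006],"angular":[0,0,0]},{"delta_pos":[0,0,0.008],"angular":[0,0,0]},{"delta_pos":[0,0,0.008],"angular":[0,0,0]}]'
python3 -m handwheel '[{"delta_pos":[0,0,0.001],"angular":[0,0,0]},{"delta_pos":[0,0,0.002],"angular":[0,0,0]},{"delta_pos":[0,0,0.003],"angular":[0,0,0]},{"delta_pos":[0,0,0.003],"angular":[0,0,0]}]'
```

```text
t: 4.4
tool_pos: [562.1, 60.9, 119.0]
tcp_rot: [0.985, 0.173, -0.001, 0.001]
wrist_force: [-0.7, 0.4, 0.6]
finger_gap: 0.6
gripper_force: 0.0
t: 4.82
tool_pos: [562.3, 66.6, 111.9]
tcp_rot: [0.984, 0.177, 0.0, -0.0]
wrist_force: [-0.6, 0.1, 3.9]
finger_gap: 0.4
gripper_force: 1.8
t: 5.15
tool_pos: [563.0, 66.4, 111.1]
tcp_rot: [0.984, 0.177, 0.001, 0.0]
wrist_force: [-7.7, -2.5, 24.9]
finger_gap: -0.0
gripper_force: 12.0
```

Section (+,−) is at its stop (111.1, 25 N). Next is (−,−).

```bash
python3 -m handwheel '[{"delta_pos":[0,0,-0.018],"angular":[0,0,0]},{"delta_pos":[-0.037,-0.013,-0.018],"angular":[0,0,0]},{"delta_pos":[-0.074,-0.027,-0.018],"angular":[0,0,0]},{"delta_pos":[-0.075,-0.027,-0.013],"angular":[0,0,0]},{"delta_pos":[-0.075,-0.027,-0.011],"angular":[0,0,0]}]'
python3 -m handwheel '[{"delta_pos":[0,0,0.002],"angular":[0,0,0]},{"delta_pos":[0,0,0.004],"angular":[0,0,0]},{"delta_pos":[0,0,0.006],"angular":[0,0,0]},{"delta_pos":[0,0,0.008],"angular":[0,0,0]},{"delta_pos":[0,0,0.008],"angular":[0,0,0]}]'
python3 -m handwheel '[{"delta_pos":[0,0,0.001],"angular":[0,0,0]},{"delta_pos":[0,0,0.002],"angular":[0,0,0]},{"delta_pos":[0,0,0.0025],"angular":[0,0,0]},{"delta_pos":[0,0,0.0025],"angular":[0,0,0]}]'
```

```text
t: 5.57
tool_pos: [480.0, 65.1, 119.2]
tcp_rot: [0.984, 0.178, -0.001, 0.0]
wrist_force: [0.3, -0.0, 0.3]
finger_gap: 0.4
gripper_force: 0.0
t: 5.98
tool_pos: [484.1, 65.1, 111.9]
tcp_rot: [0.984, 0.176, 0.001, -0.0]
wrist_force: [-1.8, 0.6, 2.5]
finger_gap: 0.5
gripper_force: 1.2
t: 6.32
tool_pos: [484.1, 64.9, 111.1]
tcp_rot: [0.984, 0.176, 0.001, 0.0]
wrist_force: [-8.6, -1.6, 27.6]
finger_gap: 0.5
gripper_force: 13.6
```

Section (−,−) is at its stop. The last one is (−,+): Δy +80, so tool dx = +28 and dy = −75.

```bash
python3 -m handwheel '[{"delta_pos":[0,0,-0.018],"angular":[0,0,0]},{"delta_pos":[0.013,-0.037,-0.018],"angular":[0,0,0]},{"delta_pos":[0.027,-0.074,-0.018],"angular":[0,0,0]},{"delta_pos":[0.028,-0.075,-0.013],"angular":[0,0,0]},{"delta_pos":[0.028,-0.075,-0.011],"angular":[0,0,0]}]'
python3 -m handwheel '[{"delta_pos":[0,0,0.002],"angular":[0,0,0]},{"delta_pos":[0,0,0.004],"angular":[0,0,0]},{"delta_pos":[0,0,0.006],"angular":[0,0,0]},{"delta_pos":[0,0,0.008],"angular":[0,0,0]},{"delta_pos":[0,0,0.008],"angular":[0,0,0]}]'
python3 -m handwheel '[{"delta_pos":[0,0,0.001],"angular":[0,0,0]},{"delta_pos":[0,0,0.002],"angular":[0,0,0]},{"delta_pos":[0,0,0.0025],"angular":[0,0,0]},{"delta_pos":[0,0,0.0025],"angular":[0,0,0]}]'
```

```text
t: 6.73
tool_pos: [483.7, 147.7, 120.1]
tcp_rot: [0.984, 0.178, 0.001, -0.001]
wrist_force: [-0.1, -0.4, -0.6]
finger_gap: 0.1
gripper_force: 0.0
t: 7.15
tool_pos: [483.6, 144.4, 112.4]
tcp_rot: [0.984, 0.175, 0.001, -0.001]
wrist_force: [-1.4, 3.4, 4.7]
finger_gap: 0.7
gripper_force: 2.1
t: 7.48
tool_pos: [483.7, 144.4, 111.3]
tcp_rot: [0.985, 0.175, 0.001, -0.0]
wrist_force: [-6.0, 2.8, 20.5]
finger_gap: 0.8
gripper_force: 9.9
```

All four sections have reached the 111 mm stop with rising force. I'll retreat and look.

```bash
python3 -m handwheel '[{"delta_pos":[0,0,-0.03],"angular":[0,0,0]},{"delta_pos":[0,0,-0.07],"angular":[0,0,0]},{"delta_pos":[0,0,-0.11],"angular":[0,0,0]},{"delta_pos":[-0.03,0.03,-0.15],"angular":[0,0,0]},{"delta_pos":[-0.04,0.03,-0.17],"angular":[0,0,0]}]'
python3 -m handwheel '[{"delta_pos":[0,0,0],"angular":[0,0,0]},{"delta_pos":[0,0,0],"angular":[0,0,0]}]'
python3 - <<'E'
from h import *
w=arm.get_image('wrist')[60:200,200:390]
a=arm.get_image('scene')[160:260,230:370]
S=lambda i,h:cv2.resize(i,(400,h),interpolation=cv2.INTER_CUBIC)
cv2.imwrite('pics/end.png',np.hstack([S(w,295),S(a,295)]))
E
```

```text
t: 7.9
tool_pos: [456.1, 99.1, 280.8]
tcp_rot: [0.985, 0.174, -0.0, 0.0]
wrist_force: [0.0, -0.7, 0.2]
finger_gap: 0.4
gripper_force: 0.0
t: 8.07
tool_pos: [456.7, 100.1, 281.0]
tcp_rot: [0.985, 0.174, 0.002, 0.001]
wrist_force: [-0.3, 0.5, -1.3]
finger_gap: 0.4
gripper_force: 0.0
```

View pics/end.png

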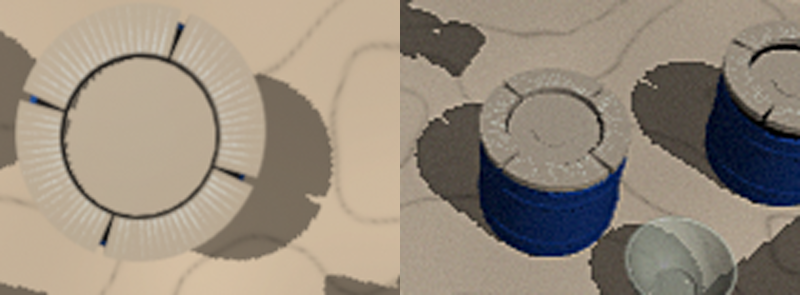

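The rim is now even and low all round, with thin uniform inner shadows. The left pane shows the ring centred at about (140,137), the right pane shows the jar at about (555,128) in place, and the bowl is untouched.

```bash
python3 -c "
from rig import arm
print(arm.finish_job())"
```

```text
the job is handed in; nothing more can be done
None
```

I pressed all four rim sections of the right-hand jar to their 111 mm stop, at no more than about 28 N (limit 60 N). The last pictures show the lid flush and the jar in place; I handed the job in at about 8 s, but no verdict came back.

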